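# Load the second slotted check weight on the bar scale

### The job

Get the bar scale ready for its weight check: without lifting it, slide the blue slotted weight along the rails so that its slot takes in the post, and press it home against the post with a light but definite push. Then turn it about the post until its slot is on the opposite side from the slot of the brass weight below, leaving the brass weight as it lies, the blue one centred on the post, and the can, cup and tamper alone.

Things in the scene. Friction and masses are not known exactly. Their poses are not given: they have to be found in the camera images.
- station: Scale's check station, fixed: grey block 155 (x) x 300 (y) x 45 mm high, deck at z = 45. Origin at the centre of its underside; its +y runs along the deck towards the post. Slippery white plastic rails on the deck, 10 mm high, 10 mm thick, close in a channel: inner faces at x = -53.5 and 53.5, y = -139 and 129.5 mm. A round well around the post, 103 mm diameter, 12 mm deep, holds the brass weight.
- post_axis (a point): Point on the axis of the fixed upright post, at deck level, at x = 0, y = 75 mm of the station. The post is a steel rod of 12 mm diameter with a black cap of 22 mm diameter from 35 to 43 mm above the deck, wider than the weights' slots. Smooth; it does not move.
- post: The same post and its cap as a part of the station; origin on its axis at deck level.
- lower: Brass slotted weight, loose, 0.75 kg: disc of 100 mm diameter, 12 mm thick, around the post in the well, top flush with the deck. Origin at the centre of its underside. Its slot runs from the centre out along its +x: 16 mm wide, closed end 6.5 mm behind the centre, flaring to 32 mm over the last 8 mm before the rim. Held by friction only.
- lower_mouth (a point): Middle of the brass weight's slot mouth, on its top face, 46 mm from the centre along its +x axis.
- weight: Blue slotted weight, loose, about 0.6 kg: disc of 100 mm diameter, 14 mm thick, on the deck in the channel about 125 mm short of the post. Origin at the centre of its underside. Its slot, shaped like the brass one's, opens along its +x. Home, its centre lies within 3 mm of the post's axis and it rests on the brass weight. It slides against a few newtons of friction and can yaw freely.
- weight_mouth (a point): Middle of the blue weight's slot mouth, on its top face, 46 mm from the centre along its +x axis.
- weight_peg (a point): Foot of the blue weight's orange peg, on its top face, 38 mm from the centre opposite to the slot: an upright round pin of 14 mm diameter, 24 mm tall, by which the weight can be pushed or turned.
- can: Bystander: drink can of 58 mm diameter, 110 mm tall, beyond the station. Origin at the centre of its underside.
- cup: Bystander: white cup of 72 mm rim diameter, 70 mm tall, beyond the station. Origin at the centre of its underside.
- tamper: Bystander: steel coffee tamper of 58 mm diameter, 84 mm tall, past the station's post end. Origin at the centre of its underside.
There are look-alikes about, which are no part of the job. There is more than one size of the weight; the job needs the largest.

How it is judged:
By the outcome, as a careful person would: the job done as asked, in the order asked, and still so for the second after the job is handed in, with the robot touching nothing.
It also fails if it takes over 67 s, if anything falls off the work surface, if the arm or the gripper's body presses on something with over 40 N, if the wrist force passes 120 N, or if a joint passes its speed limit or range.

### The arm

A 7-joint arm with a two-finger parallel gripper is mounted at the origin on the work surface. World frame = base frame: x ahead of the robot, y to its left, z up, the work surface at z = 0. Lengths are in m, angles in rad, forces in N, time in s.
With the tool pointing down it reaches from about 0.4 to 0.85 m from the base axis. Payload 4.5 kg.
Tool frame: the origin (TCP) lies on the centre line of the jaws, within the pads' length; the fingertips stand 8 mm ahead of it and the grasp point (between the pads) lies 11 mm behind it; z points along the fingers, x is the direction in which the jaws open and shut, and the axes are right-handed (so a half turn about z gives the same grasp; the last joint's range is limited). The gripper opens to 88 mm and grips with 3 to 60 N. Pads are 18 mm wide; open, the fingers measure 123 mm over their backs; the gripper's body (75 mm by 187 mm) begins 45 mm behind the grasp point.
Start: joints at [1.238, 0.689, -0.195, 1.565, 0.157, 0.902, -0.215], TCP at [0.224, -0.583, 0.247] pointing down, gripper open.
Joint ranges: [-3.01, 3.01], [-0.46, 2.08], [-1.47, 1.51], [0.13, 2.56], [-1, 4.14], [0.04, 2.09], [-2.66, 2.66]. Speed limits (rad/s): [2.57, 2.57, 3.14, 3.14, 3.14, 3.14, 3.14].

### API

Orientations are given as a unit quaternion [x, y, z, w].
In Python, from plant import r gives the robot as it stands.
- The arm moves only by the shell command python3 -m pendant 'ROWS' [FORCE]. ROWS is JSON, a list of rows, each a list of 3 entries, a list of its own where there are three numbers: the turn, a rotation vector about the tool's x, y, z in rad, then the shift along the tool's x, y, z in m, then the opening, from 0 (shut) to 1 (fully open). In form: [[[wx, wy, wz], [tx, ty, tz], claw], ...]. A call has 1 to 10 rows; each row is the pose to reach, as a shift and turn from the pose commanded when the call began, along the tool's axes at that moment; what a row does not reach only later rows make up. A row lasts 1/10 s, in which the tool goes at most 50 mm and 8.59 degrees, less where a joint would pass 70% of its speed; a pose out of reach is approached as far as the arm can. A call with a gripper value outside its range is refused whole. The fingers move at their own pace and stop on an object; FORCE is the grip in N (left out, the last holds). Time passes only in rows, so rows that repeat a pose let the fingers close. It gives the time, the measured TCP pose, the force and the opening at its end, in the units of the state.
- r.get_state(): the state, without advancing time (a new reading comes with each control period).
- r.snapshot(name): name is "scene" or "side" or "wrist"; returns a dict with "image" (384x512x3 uint8, red, green, blue), "mtx" (3x3 intrinsics, pixels), "R" (3x3) and "t" (3): a world point X has camera coordinates R X + t; the wrist camera has in their place "T_tool_cam" (4x4, takes a point from camera to tool coordinates, whose origin is the TCP and whose axes are the tool frame's). Camera axes: x right, y down, z forward; pixel columns grow to the right and rows downward; lengths in m; the calibration is good to about 2 mm. A picture is of the moment at which its call begins: read the wrist's pose just before it. There is no depth.
- r.finish_job(): hands the job in, once; it reports no verdict.
The state is a dict: "clock": time; "q": joint angles; "qd": joint speeds; "joint_torque": joint torques, N m; "tool_pos": TCP position; "eef_rot": TCP orientation; "contact_force": force on the tool from outside, world axes, zero at the start; "moment": the same for the moment, N m; "opening": opening from 0.0 (shut) to 1.0 (fully open).
Only numpy, scipy, OpenCV 4.12 (cv2) and the standard library are available. Lean on these libraries where they do the work, as an engineer would, in place of code of your own. Each camera call takes 0.05 s, during which the arm holds its last target. There are 200 camera calls.

## Working session

There is one attempt and no reset: what is moved stays moved. The work goes in short steps, Python scripts to look and compute and a shell command to move; the robot and the scene stay as the last step left them, time stands still between calls to the robot, and variables do not carry over. Pictures are saved under pics/ and viewed, about 8 in all and at most 12, crops included, and the job is handed in when it is done.

```bash
mkdir -p pics; ls
python3 - <<'E'
from plant import r
import cv2,numpy as np,json
for n in("scene","side"):
    s=r.snapshot(n); cv2.imwrite(f"pics/{n}0.png",s["image"][:,:,::-1]); np.savez(f"pics/{n}0.npz",**s)
    print(n,s["mtx"].tolist(),(-np.array(s["R"]).T@s["t"]).round(3))
a=cv2.imread("pics/scene0.png");b=cv2.imread("pics/side0.png")
cv2.imwrite("pics/both0.png",np.hstack([cv2.resize(a,(400,300)),cv2.resize(b,(400,300))]))
st=r.get_state();print({k:np.round(v,3).tolist() for k,v in st.items()})
E
```

```text
pics
scene [[357.58303275827217, 0.0, 255.5391611517791], [0.0, 357.58303275827217, 195.50352036649036], [0.0, 0.0, 1.0]] [ 1.123 -0.246  0.648]
side [[404.5894157740009, 0.0, 256.7603120198673], [0.0, 404.5894157740009, 192.5357006024059], [0.0, 0.0, 1.0]] [ 0.32  -0.59   0.623]
{'clock': 0.1, 'q': [1.238, 0.69, -0.195, 1.566, 0.157, 0.902, -0.215], 'qd': [-0.0, -0.001, 0.0, -0.001, -0.0, 0.0, -0.0], 'joint_torque': [-0.003, -52.851, -1.271, -15.384, -0.052, 0.002, -0.0], 'tool_pos': [0.224, -0.583, 0.246], 'eef_rot': [0.824, -0.566, -0.001, -0.0], 'contact_force': [0.083, 0.436, -1.291], 'moment': [0.049, 0.027, -0.068], 'opening': 0.997}
```

View pics/scene0.png

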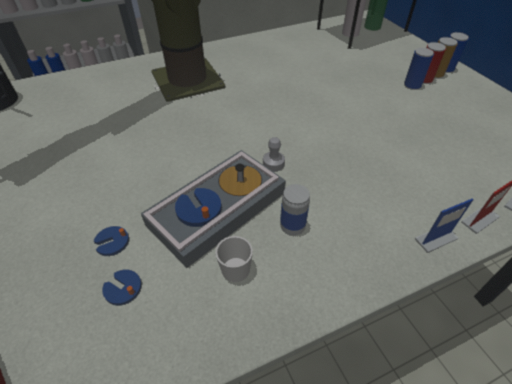

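View pics/side0.png

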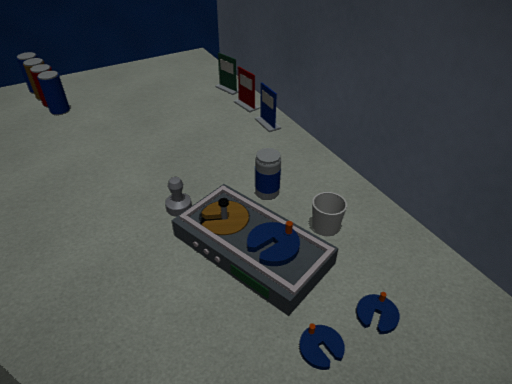

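```bash
cat > h.py <<'E'
import cv2,numpy as np
from scipy.spatial.transform import Rotation as Ro
from plant import r
def take(name,tag):
    st=r.get_state(); s=dict(r.snapshot(name))
    if name=="wrist":
        T=np.array(s["T_tool_cam"]); Rt=Ro.from_quat(st["eef_rot"]).as_matrix()
        Rc=Rt@T[:3,:3]; c=Rt@T[:3,3]+st["tool_pos"]; s["R"]=Rc.T; s["t"]=-Rc.T@c
    cv2.imwrite(f"pics/{tag}.png",s["image"][:,:,::-1]); np.savez(f"pics/{tag}.npz",**s); return s
def cast(s,px,z):
    px=np.atleast_2d(px).astype(float); R=np.array(s["R"]);c=-R.T@s["t"]
    d=np.c_[px,np.ones(len(px))]@np.linalg.inv(s["mtx"]).T@R
    return c+d*((z-c[2])/d[:,2])[:,None]
def proj(s,X):
    p=(np.atleast_2d(X)@np.array(s["R"]).T+s["t"])@np.array(s["mtx"]).T; return p[:,:2]/p[:,2:]
def blobs(s,lo,hi,amin=15):
    h=cv2.cvtColor(s["image"],cv2.COLOR_RGB2HSV); m=cv2.inRange(h,lo,hi)
    cs,_=cv2.findContours(m,cv2.RETR_EXTERNAL,cv2.CHAIN_APPROX_NONE)
    return sorted([c[:,0] for c in cs if cv2.contourArea(c)>=amin],key=lambda c:-cv2.contourArea(c))
BLUE=((100,130,40),(125,255,255));ORG=((2,170,90),(12,255,255));BRASS=((13,120,60),(28,255,255))
E
python3 - <<'E'
from h import *
for n in("scene","side"):
    s=dict(np.load(f"pics/{n}0.npz"))
    for nm,c,z in(("blue",BLUE,.059),("org",ORG,.071),("brass",BRASS,.045)):
        for b in blobs(s,*c):
            p=cast(s,b,z)[:,:2]
            if p[:,0].max()>1.2 or abs(p[:,1]).max()>1: continue
            (cc,rad)=cv2.minEnclosingCircle(p.astype(np.float32))
            print(n,nm,b.mean(0).round(),len(b),np.round(cc,4),round(rad,4))
    # white rails
    h=cv2.cvtColor(s["image"],cv2.COLOR_RGB2HSV)
    for pt in((203,190),(258,163)) if n=="scene" else ((255,198),(200,205),(310,275)): print(pt,h[pt[1],pt[0]])
a=cv2.imread("pics/side0.png")[170:320,160:350];b=cv2.imread("pics/scene0.png")[140:270,130:310]
cv2.imwrite("pics/crop1.png",np.vstack([cv2.resize(a,(400,300),interpolation=2),cv2.resize(b,(400,289),interpolation=2)]))
E
```

```text
scene blue [198. 206.] 137 [ 0.6096 -0.1544] 0.0493
scene blue [122. 287.] 140 [ 0.7367 -0.3408] 0.0321
scene blue [110. 240.] 115 [ 0.6243 -0.3422] 0.0322
scene blue [417.  72.] 107 [0.3558 0.6765] 0.1127
scene blue [37. 65.] 56 [-0.199  -0.4548] 0.0694
scene blue [55. 62.] 54 [-0.1977 -0.3955] 0.0663
scene blue [457. 206.] 64 [0.8437 0.3546] 0.0426
scene brass [240. 180.] 123 [ 0.5624 -0.0368] 0.0493
scene brass [445.  61.] 70 [0.3264 0.8298] 0.1196
(203, 190) [109 147  97]
(258, 163) [168   9 139]
side blue [273. 241.] 179 [ 0.6091 -0.154 ] 0.0502
side blue [321. 345.] 167 [ 0.562  -0.3687] 0.0336
side blue [378. 312.] 145 [ 0.6744 -0.3679] 0.0332
side blue [267. 182.] 82 [0.6867 0.0085] 0.0435
side blue [50. 95.] 115 [0.3346 0.6713] 0.1309
side blue [270.  90.] 39 [0.9227 0.3848] 0.0576
side org [289. 223.] 13 [ 0.654  -0.1395] 0.006
side brass [227. 220.] 119 [ 0.5648 -0.0377] 0.0498
side brass [212. 209.] 47 [ 0.5512 -0.0026] 0.0231
(255, 198) [ 53  20 112]
(200, 205) [160   9  82]
(310, 275) [165  12  85]
```

View pics/crop1.png

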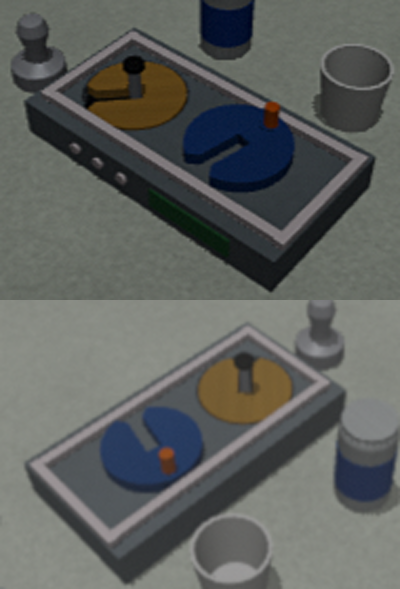

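Run:
```python
from h import *
S={n:dict(np.load(f"pics/{n}0.npz")) for n in("scene","side")}
def tri(pa,pb):
    A=[];b=[]
    for n,p in(("scene",pa),("side",pb)):
        s=S[n];c=-s["R"].T@s["t"];d=cast(s,p,0)[0]-c;d/=np.linalg.norm(d);M=np.eye(3)-np.outer(d,d);A.append(M);b.append(M@c)
    return np.linalg.lstsq(np.vstack(A),np.hstack(b),rcond=None)[0]
print("cap",tri((240,166.5),(223.5,202)))
print("peg top",tri((205.5,209.5),(289,223)))
print("brass mouth",cast(S["side"],[(202,219)],.045))
# rail top outer corners (z .055), read off crop1: side scale .475,.5 ; scene .45,.45
side=[(160+x*.475,170+y*.5) for x,y in((132,30),(374,157),(280,244),(42,95))]
sc=[(130+x*.45,140+(y-300)*.45) for x,y in((330,380),(110,545),(28,465),(250,324))]
for n,p in(("side",side),("scene",sc)): print(n,cast(S[n],p,.055)[:,:2].round(4).tolist())
print("white",[ (b.mean(0).round(),cast(S["scene"],b[b[:,1].argmin()],.055)[0,:2].round(3)) for b in blobs(S["scene"],(140,3,110),(180,30,200),100)][:4])
```

```text
cap [ 0.56365502 -0.0362173   0.08596645]
peg top [ 0.64764871 -0.14767662  0.08138438]
brass mouth [[ 0.52111521 -0.0216029   0.045     ]]
side [[0.6011, 0.0448], [0.7058, -0.2274], [0.5794, -0.2673], [0.4808, -0.0058]]
scene [[0.5988, 0.0469], [0.7033, -0.2233], [0.5822, -0.2696], [0.4807, 0.0048]]
white [(array([210., 198.]), array([ 0.481, -0.005]))]
```

```bash
python3 -m pendant '[[[0,0,0],[-0.02,-0.045,0],0.4],[[0,0,0],[-0.04,-0.087,0],0.4],[[0,0,0],[-0.06,-0.13,0],0.4],[[0,0,0],[-0.08,-0.174,0],0.4],[[0,0,0],[-0.1,-0.217,0],0.4],[[0,0,0],[-0.12,-0.26,0],0.4],[[0,0,0],[-0.14,-0.304,0],0.4],[[0,0,0],[-0.16,-0.348,0],0.4],[[0,0,0],[-0.18,-0.391,0],0.4],[[0,0,0],[-0.2,-0.435,0],0.4]]'
python3 -m pendant '[[[0,0,0],[-0.018,-0.039,0.02],0.4],[[0,0,0],[-0.036,-0.078,0.04],0.4],[[0,0,0],[-0.054,-0.117,0.06],0.4],[[0,0,0],[-0.054,-0.117,0.08],0.4],[[0,0,0],[-0.054,-0.117,0.08],0.4]]'
python3 - <<'E'
from h import *
st=r.get_state();print(np.round(st["q"],3),st["tool_pos"],st["eef_rot"],st["contact_force"],st["clock"])
s=take("wrist","w1")
for nm,c,z in(("blue",BLUE,.059),("org",ORG,.083),("brass",BRASS,.045)):
    for b in blobs(s,*c)[:2]:
        p=cast(s,b,z)[:,:2];cc,rad=cv2.minEnclosingCircle(p.astype(np.float32)); print(nm,b.mean(0).round(),len(b),np.round(cc,4),round(rad,4))
E
```

```text
clock: 1.1
tool_pos: [0.5593, -0.2391, 0.2464]
eef_rot: [0.824, -0.566, -0.0, 0.0]
contact_force: [1.1, -0.8, 0.3]
opening: 0.399
clock: 1.6
tool_pos: [0.6465, -0.1462, 0.1631]
eef_rot: [0.825, -0.565, -0.003, 0.001]
contact_force: [-0.3, -0.3, -0.8]
opening: 0.405
[ 0.214  0.838 -0.118  1.51   0.12   0.807 -1.15 ] [ 0.64653637 -0.14616634  0.1631497 ] [ 0.82508816 -0.56499289 -0.00329215  0.00131406] [-0.3114569  -0.2523552  -0.76970802] 1.6
blue [249. 226.] 406 [ 0.6121 -0.1535] 0.0514
blue [448. 192.] 238 [ 0.7087 -0.3061] 0.0325
brass [122. 219.] 337 [ 0.5645 -0.0354] 0.0511
brass [287. 358.] 663 [ 0.4532 -0.2578] 0.1942
```

View pics/w1.png

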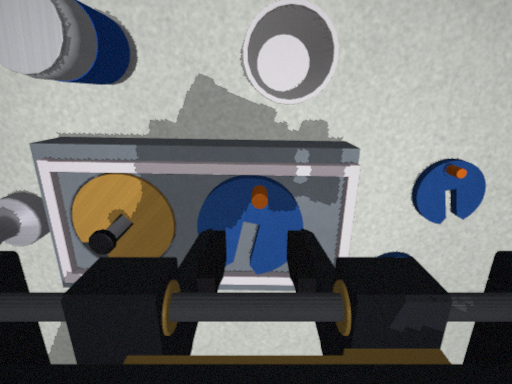

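```bash
python3 -m pendant '[[[0,0,-0.15],[0,0,0],0.4],[[0,0,-0.3],[0,0,0],0.4],[[0,0,-0.45],[0,0,0],0.4],[[0,0,-0.6],[0,0,0],0.4],[[0,0,-0.75],[0,0,0],0.4],[[0,0,-0.9],[0,0,0],0.4],[[0,0,-1.05],[0,0,0],0.4],[[0,0,-1.2],[0,0,0],0.4],[[0,0,-1.35],[0,0,0],0.4],[[0,0,-1.5],[0,0,0],0.4]]'
python3 -m pendant '[[[0,0,-0.15],[0,0,0],0.4],[[0,0,-0.3],[0,0,0],0.4],[[0,0,-0.45],[0,0,0],0.4],[[0,0,-0.6],[0,0,0],0.4],[[0,0,-0.75],[0,0,0],0.4],[[0,0,-0.9],[0,0,0],0.4],[[0,0,-1.05],[0,0,0],0.4],[[0,0,-1.2],[0,0,0],0.4],[[0,0,-1.35],[0,0,0],0.4],[[0,0,-1.5],[0,0,0],0.4]]'
python3 -m pendant '[[[0,0,-0.07],[0,0,0],0.4],[[0,0,-0.14],[0,0,0],0.4],[[0,0,-0.14],[0,0,0],0.4],[[0,0,-0.14],[0,0,0],0.4]]'
python3 - <<'E'
from h import *
o=dict(np.load("pics/w1.npz"))
ORG2=((0,150,60),(13,255,255))
for b in blobs(o,*ORG2,5): print("w1 org",b.min(0),b.max(0),cast(o,[(b[:,0].mean(),b[:,1].max()-6)],.083)[0].round(4))
st=r.get_state();print(np.round(st["q"],3),st["tool_pos"],Ro.from_quat(st["eef_rot"]).as_matrix().round(3).tolist(),st["clock"])
s=take("wrist","w2")
for nm,c,z in(("blue",BLUE,.059),("org",ORG2,.083),("brass",BRASS,.045)):
    for b in blobs(s,*c)[:2]:
        p=cast(s,b,z)[:,:2];cc,rad=cv2.minEnclosingCircle(p.astype(np.float32)); print(nm,b.min(0),b.max(0),len(b),np.round(cc,4),round(rad,4))
E
```

```text
clock: 2.65
tool_pos: [0.648, -0.1512, 0.1682]
eef_rot: [0.989, 0.149, 0.0, 0.001]
contact_force: [0.3, 0.7, -0.3]
opening: 0.4
clock: 3.65
tool_pos: [0.6479, -0.1515, 0.1679]
eef_rot: [0.622, 0.783, -0.001, 0.001]
contact_force: [0.2, 0.2, 0.3]
opening: 0.397
clock: 4.05
tool_pos: [0.6481, -0.1503, 0.1674]
eef_rot: [0.569, 0.823, -0.001, 0.001]
contact_force: [-1.0, 0.1, 0.5]
opening: 0.401
w1 org [252 186] [267 207] [ 0.6472 -0.1474  0.083 ]
w1 org [446 165] [465 177] [ 0.7273 -0.2832  0.083 ]
[ 0.593  0.982 -0.92   1.485  0.839  1.1    1.427] [ 0.64809845 -0.15025327  0.16743531] [[-0.354, 0.935, 0.0], [0.935, 0.354, -0.002], [-0.002, -0.0, -1.0]] 4.05
blue [212  91] [325 202] 447 [ 0.6096 -0.1526] 0.0499
blue [45  0] [125  82] 307 [ 0.5817 -0.3187] 0.0317
org [251 184] [266 205] 60 [ 0.6438 -0.1486] 0.0095
org [97 43] [115  56] 48 [ 0.5808 -0.2896] 0.0067
brass [349  89] [460 197] 483 [ 0.5642 -0.0355] 0.0511
brass [124 349] [449 363] 663 [ 0.8455 -0.036 ] 0.1968
```

View pics/w2.png

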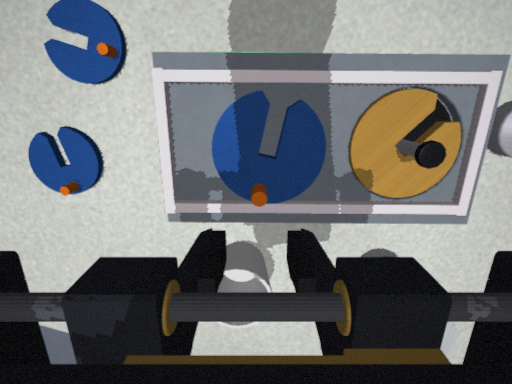

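Run:
```python
from h import *
s=dict(np.load("pics/w2.npz"))
c=np.array([.6096,-.1535]);B=np.array([.5642,-.0360])
ang=lambda v:np.degrees(np.arctan2(v[1],v[0])).round(1)
m,e=cast(s,[(283,97),(268,155)],.059)[:,:2];print("blue mouth",m,ang(m-c),"end",e,ang(m-e))
pg=cast(s,[(259,198.5)],.083)[0,:2];pf=cast(s,[(259,190)],.059)[0,:2];print("peg",pg,ang(pg-c),np.linalg.norm(pg-c),pf)
m,=cast(s,[(446,108)],.045)[:,:2];print("brass mouth",m,ang(m-B),np.linalg.norm(m-B))
print("cap",cast(s,[(430,154)],.088))
img=s["image"][80:205,340:470];cv2.imwrite("pics/br.png",cv2.resize(img,None,fx=5,fy=5,interpolation=2)[:,:,::-1])
# inner channel corners
print(cast(s,[(166,72),(490,72),(466,215),(175,215)],.055)[:,:2].round(4).tolist())
```

```text
blue mouth [ 0.56447769 -0.15739243] -175.1 end [ 0.61409506 -0.1512689 ] -173.0
peg [ 0.64699896 -0.14744523] 9.2 0.037885914379682584 [ 0.64722887 -0.14713323]
brass mouth [ 0.5215807  -0.01772103] 156.8 0.04637375346884434
cap [[ 0.5640552  -0.03691604  0.088     ]]
[[0.5802, -0.2543], [0.4864, -0.0056], [0.6018, 0.0481], [0.7005, -0.2131]]
```

View pics/br.png

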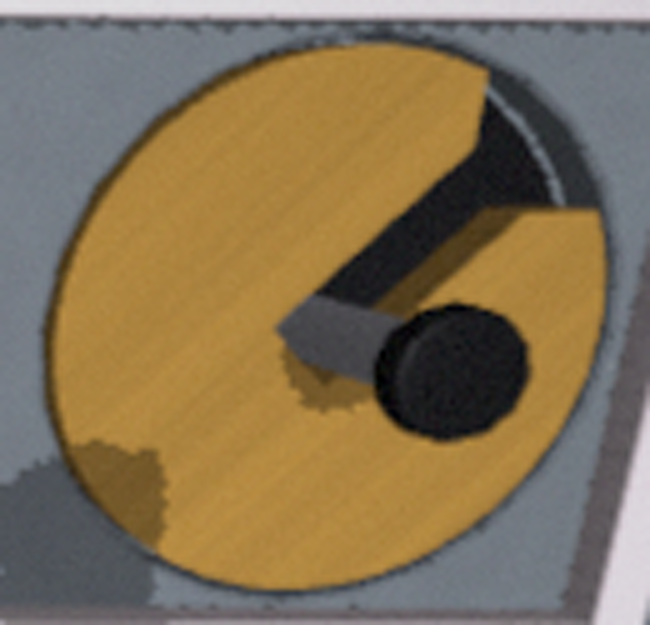

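```bash
python3 -m pendant '[[[0,0,0],[0.001,0,0.03],0.4],[[0,0,0],[0.003,0,0.06],0.4],[[0,0,0],[0.003,0,0.08],0.4],[[0,0,0],[0.003,0,0.09],0.4],[[0,0,0],[0.003,0,0.095],0.4],[[0,0,0],[0.003,0,0.095],0.4],[[0,0,0],[0.003,0,0.095],0.4]]'
python3 -m pendant '[[[0,0,0],[0,0,0],0.1],[[0,0,0],[0,0,0],0.1],[[0,0,0],[0,0,0],0.1],[[0,0,0],[0,0,0],0.1],[[0,0,0],[0,0,0],0.1],[[0,0,0],[0,0,0],0.1]]' 20
python3 - <<'E'
from h import *
s=dict(np.load("pics/w2.npz"));B=np.array([.5642,-.0362])
P=np.array([(488,70),(600,209),(475,150),(490,208),(320,290)])/5+[340,80]
p=cast(s,P,.045)[:,:2];ang=lambda v:np.degrees(np.arctan2(v[1],v[0])).round(1)
print(p.round(4).tolist(),"rim",ang(p[:2].mean(0)-B),"flare",ang(p[2:4].mean(0)-B),"edge",ang(p[2]-p[4]))
st=r.get_state();print(np.round(st["q"],3),st["tool_pos"],st["contact_force"],st["opening"])
E
```

```text
clock: 4.8
tool_pos: [0.6481, -0.1455, 0.0729]
eef_rot: [0.567, 0.824, 0.001, 0.001]
contact_force: [-0.1, 0.5, 0.7]
opening: 0.402
clock: 5.4
tool_pos: [0.6481, -0.1464, 0.0724]
eef_rot: [0.567, 0.824, 0.0, 0.001]
contact_force: [1.5, -3.6, 4.7]
opening: 0.149
[[0.5141, -0.031], [0.5274, 0.0006], [0.5265, -0.0259], [0.5342, -0.018], [0.5579, -0.0392]] rim 154.2 flare 157.2 edge 157.1
[ 0.563  1.095 -0.849  1.535  0.951  0.963  1.345] [ 0.64810996 -0.14639018  0.07240789] [ 1.47694809 -3.55136677  4.67930814] 0.14877058583282923
```

```bash
python3 -m pendant '[[[0,0,0.134],[-0.0049,-0.0014,0],0.1],[[0,0,0.269],[-0.0095,-0.0035,0],0.1],[[0,0,0.403],[-0.0138,-0.0063,0],0.1],[[0,0,0.538],[-0.0178,-0.0095,0],0.1],[[0,0,0.672],[-0.0212,-0.0133,0],0.1],[[0,0,0.806],[-0.0241,-0.0175,0],0.1],[[0,0,0.941],[-0.0264,-0.022,0],0.1],[[0,0,1.075],[-0.0281,-0.0269,0],0.1],[[0,0,1.21],[-0.0292,-0.0318,0],0.1],[[0,0,1.344],[-0.0295,-0.037,0],0.1]]' 30
python3 -m pendant '[[[0,0,0],[0,0,0],0.1],[[0,0,0],[0,0,0],0.1],[[0,0,0],[0,0,0],0.1]]'
python3 - <<'E'
from h import *
ORG2=((0,150,60),(13,255,255))
for n in("wrist","side"):
    s=take(n,n[0]+"3")
    for nm,c,z in(("blue",BLUE,.059),("brass",BRASS,.045)):
        for b in blobs(s,*c)[:2]:
            p=cast(s,b,z)[:,:2];cc,rad=cv2.minEnclosingCircle(p.astype(np.float32)); print(n,nm,b.min(0),b.max(0),np.round(cc,4),round(rad,4))
st=r.get_state();print(np.round(st["q"],3),st["tool_pos"],Ro.from_quat(st["eef_rot"]).as_matrix()[:,0].round(3),st["contact_force"],st["moment"],st["opening"])
a=cv2.imread("pics/s3.png")[160:320,150:350]
cv2.imwrite("pics/v3.png",np.hstack([cv2.resize(a,(400,320)),cv2.resize(cv2.imread("pics/w3.png"),(400,320))]))
E
```

```text
clock: 6.4
tool_pos: [0.6242, -0.1851, 0.0724]
eef_rot: [0.957, 0.29, 0.001, -0.0]
contact_force: [2.2, 0.4, 4.2]
opening: 0.152
clock: 6.7
tool_pos: [0.6234, -0.1855, 0.0724]
eef_rot: [0.956, 0.294, 0.0, -0.0]
contact_force: [-0.7, -0.7, 7.3]
opening: 0.146
wrist blue [181  82] [360 250] [ 0.6084 -0.1479] 0.05
wrist blue [ 73 321] [110 347] [ 0.5719 -0.3035] 0.0148
wrist brass [242   0] [404  48] [ 0.5801 -0.0598] 0.0411
wrist brass [ 79 349] [404 363] [ 0.6779 -0.2843] 0.1249
side blue [0 0] [219  92] [0.5881 1.2448] 0.6399
side blue [300 325] [343 367] [ 0.5619 -0.3696] 0.0338
side brass [202 201] [248 234] [ 0.565  -0.0383] 0.05
side brass [202 202] [220 215] [ 0.5513 -0.0029] 0.0233
[ 0.51   1.    -0.562  1.588  0.704  0.765  0.228] [ 0.62342108 -0.1854885   0.07235785] [0.828 0.561 0.   ] [-0.5202455  -1.09457426  6.50478483] [-0.02747004  0.13283154  0.02693349] 0.15082211456090655
```

View pics/v3.png

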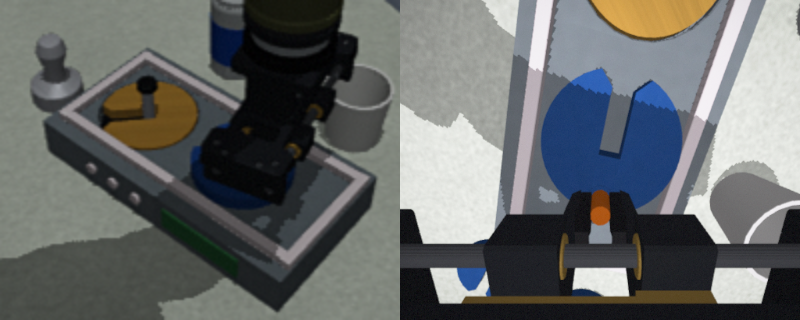

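Run:
```python
from h import *
s=dict(np.load("pics/w3.npz"));ang=lambda v:np.degrees(np.arctan2(v[1],v[0])).round(1)
m,e=cast(s,[(292,105.6),(269,182)],.059)[:,:2];c=np.array([.6090,-.149]);t=np.array([.6234,-.1855])
print(m,e,"m-e",ang(m-e),"m-c",ang(m-c),"m-peg",ang(m-t),"len",np.linalg.norm(m-t))
P=np.array([.564,-.0368]);u=np.array([np.cos(np.radians(111.1)),np.sin(np.radians(111.1))]);n=np.array([u[1],-u[0]])
for k,v in(("m",m),("e",e),("c",c),("peg",t)): print(k,"along",(v-P)@u,"lat",(v-P)@n)
# left/right rail inner edge at rail top in w3: sample wrist
for b in blobs(s,*BRASS)[:1]:
    p=cast(s,b,.045)[:,:2]; print("brass near rim along",((p-P)@u).min())
```

```text
[ 0.59588365 -0.11061677] [ 0.60952061 -0.15080313] m-e 108.7 m-c 108.9 m-peg 110.2 len 0.07977874403134437
m along -0.08034562650868532 lat 0.0031721592534341876
e along -0.12274689750621404 lat 0.0014278517230042669
c along -0.1208772429728222 lat 0.0015912671960773151
peg along -0.16011400103088128 lat 0.0018859146011824572
brass near rim along -0.049935368360447104
```

```bash
python3 -m pendant '[[[0,0,-0.01],[0.0013,-0.0102,0],0.1],[[0,0,-0.026],[0.0026,-0.02,0],0.1],[[0,0,-0.026],[0.0049,-0.0297,0],0.1],[[0,0,-0.026],[0.0071,-0.0395,0],0.1],[[0,0,-0.026],[0.0094,-0.0492,0],0.1],[[0,0,-0.026],[0.0116,-0.0589,0],0.1],[[0,0,-0.026],[0.0138,-0.0687,0],0.1],[[0,0,-0.026],[0.0161,-0.0784,0],0.1],[[0,0,-0.026],[0.0161,-0.0784,0],0.1],[[0,0,-0.026],[0.0161,-0.0784,0],0.1]]'
python3 - <<'E'
from h import *
st=r.get_state();t=st["tool_pos"];print(t,Ro.from_quat(st["eef_rot"]).as_matrix()[:,0].round(3),st["contact_force"],st["moment"],st["opening"])
P=np.array([.564,-.0368]);u=np.array([np.cos(np.radians(111.1)),np.sin(np.radians(111.1))]);n=np.array([u[1],-u[0]])
print("peg",(t[:2]-P)@u,(t[:2]-P)@n)
s=take("wrist","w4");a=s["image"][:300,120:460]
cv2.imwrite("pics/v4.png",cv2.resize(a,None,fx=1.7,fy=1.7)[:,:,::-1])
E
```

```text
clock: 7.8
tool_pos: [0.5933, -0.1127, 0.0724]
eef_rot: [0.952, 0.306, 0.0, 0.001]
contact_force: [-0.3, -3.1, 7.8]
opening: 0.15
[ 0.59328394 -0.11269824  0.07236051] [ 0.813  0.582 -0.   ] [-0.33613581 -3.1129413   7.8205043 ] [-0.43583051 -0.1100931   0.04584513] 0.1497304984492902
peg -0.08135165864498486 -2.5713532027815314e-06
```

View pics/v4.png

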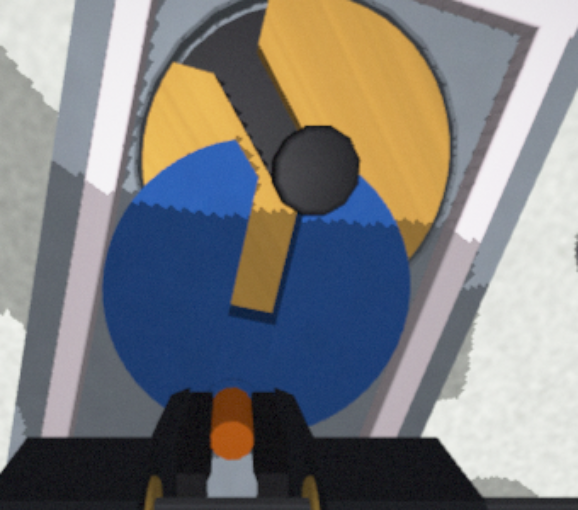

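```bash
python3 -m pendant '[[[0,0,0],[0.002,-0.0077,0],0.1],[[0,0,0],[0.004,-0.0155,0],0.1],[[0,0,0],[0.006,-0.0232,0],0.1],[[0,0,0],[0.008,-0.031,0],0.1],[[0,0,0],[0.0095,-0.0368,0],0.1],[[0,0,0],[0.01,-0.0387,0],0.1],[[0,0,0],[0.01,-0.0387,0],0.1],[[0,0,0],[0.01,-0.0387,0],0.1]]'
python3 - <<'E'
from h import *
F=[];T=[]
for i in range(3): st=r.get_state();F.append(st["contact_force"]);T.append(st["tool_pos"]);s=take("wrist","w5")
P=np.array([.564,-.0368]);u=np.array([np.cos(np.radians(111.1)),np.sin(np.radians(111.1))]);n=np.array([u[1],-u[0]])
t=np.mean(T,0);F=np.mean(F,0);print("peg",(t[:2]-P)@u,(t[:2]-P)@n,"F",F[:2]@u,F[:2]@n,F[2],st["moment"],st["opening"],st["clock"])
E
```

```text
clock: 8.65
tool_pos: [0.5797, -0.0771, 0.0723]
eef_rot: [0.952, 0.305, 0.0, 0.002]
contact_force: [2.1, -5.0, 7.5]
opening: 0.146
peg -0.043232704858264984 0.0001593390601957615 F -5.299256087219466 0.24558779373571935 7.19240687556013 [-1.0239791  -0.48060058 -0.01486525] 0.1475148634710676 8.75
```

```bash
python3 -m pendant '[[[0,0,0],[0.0005,-0.0019,0],0.1],[[0,0,0],[0.001,-0.0039,0],0.1],[[0,0,0],[0.001,-0.0039,0],0.1],[[0,0,0],[0.001,-0.0039,0],0.1]]'
python3 -m pendant '[[[0,0,0],[0.0002,-0.001,0],0.1],[[0,0,0],[0.0005,-0.0019,0],0.1],[[0,0,0],[0.0005,-0.0019,0],0.1],[[0,0,0],[0.0005,-0.0019,0],0.1]]'
cat >> h.py <<'E'
P=np.array([.564,-.0368]);u=np.array([np.cos(np.radians(111.1)),np.sin(np.radians(111.1))]);n=np.array([u[1],-u[0]])
def rep(k=3):
    F=[];T=[]
    for i in range(k): st=r.get_state();F.append(st["contact_force"]);T.append(st["tool_pos"]);s=take("wrist","tmp")
    t=np.mean(T,0);F=np.mean(F,0);x=Ro.from_quat(st["eef_rot"]).as_matrix()[:,0]
    print("peg",(t[:2]-P)@u,(t[:2]-P)@n,t,"F",F[:2]@u,F[:2]@n,F[2],"yaw",np.degrees(np.arctan2(x[1],x[0])),st["opening"],st["q"][6],st["clock"])
E
python3 -c "from h import *;rep()"
```

```text
clock: 9.2
tool_pos: [0.5785, -0.0741, 0.0723]
eef_rot: [0.952, 0.305, 0.0, 0.002]
contact_force: [2.3, -6.2, 7.0]
opening: 0.145
clock: 9.6
tool_pos: [0.5779, -0.0727, 0.0724]
eef_rot: [0.953, 0.305, 0.0, 0.003]
contact_force: [1.7, -6.0, 7.8]
opening: 0.145
peg -0.038432135862961826 2.1544796028616144e-05 [ 0.57785555 -0.07264764  0.07235786] F -7.197507470385328 -0.19725723093537223 7.279846393708007 yaw 35.46087033637321 0.14573088868195996 -0.028401743745328396 9.7
```

Close to home; force still mostly friction. Small further steps.

```bash
python3 -m pendant '[[[0,0,0],[0.0003,-0.001,0],0.1],[[0,0,0],[0.0005,-0.0019,0],0.1],[[0,0,0],[0.0005,-0.0019,0],0.1]]'
python3 -c "from h import *;rep()"
python3 -m pendant '[[[0,0,0],[0.0003,-0.001,0],0.1],[[0,0,0],[0.0005,-0.0019,0],0.1],[[0,0,0],[0.0005,-0.0019,0],0.1]]'
python3 -c "from h import *;rep()"
```

```text
clock: 10.05
tool_pos: [0.5777, -0.0723, 0.0724]
eef_rot: [0.953, 0.304, 0.0, 0.004]
contact_force: [3.4, -9.5, 5.1]
opening: 0.149
peg -0.038043752013049346 1.3377963777162096e-05 [ 0.57770811 -0.07228824  0.07236465] F -9.761444169856814 1.0478253288646204 5.924290612460247 yaw 35.398187688731475 0.14475131908209538 -0.03271522630067755 10.15
clock: 10.5
tool_pos: [0.5776, -0.0722, 0.0724]
eef_rot: [0.953, 0.303, 0.0, 0.005]
contact_force: [5.4, -11.3, 5.1]
opening: 0.144
peg -0.037970808274515704 -3.603671251876912e-05 [ 0.57763575 -0.07223797  0.07237423] F -12.819386597145824 0.9347808051797826 5.042215251872153 yaw 35.32124866576901 0.14397843556051093 -0.0370896193102423 10.6
```

```bash
python3 -m pendant '[[[0,0,0],[0.0003,-0.001,0],0.1],[[0,0,0],[0.0005,-0.0019,0],0.1],[[0,0,0],[0.0005,-0.0019,0],0.1],[[0,0,0],[0.0005,-0.0019,0],0.1]]'
python3 -m pendant '[[[0,0,0],[-0.0005,0.0019,0],0.1],[[0,0,0],[-0.001,0.0039,0],0.1],[[0,0,0],[-0.0017,0.0068,-0.001],0.1],[[0,0,0],[-0.0017,0.0068,-0.002],0.1],[[0,0,0],[-0.0017,0.0068,-0.002],0.1]]'
python3 - <<'E'
from h import *
rep(); s=dict(np.load("pics/tmp.npz"))
for nm,c,z in(("blue",BLUE,.059),):
    for b in blobs(s,*c)[:1]:
        p=cast(s,b,z)[:,:2];cc,rad=cv2.minEnclosingCircle(p.astype(np.float32)); print(nm,np.round(cc,4),rad)
cv2.imwrite("pics/v5.png",cv2.resize(s["image"][:300,120:460],None,fx=1.7,fy=1.7)[:,:,::-1])
E
```

```text
clock: 11.05
tool_pos: [0.5776, -0.0721, 0.0724]
eef_rot: [0.953, 0.303, 0.001, 0.006]
contact_force: [7.2, -15.1, 4.0]
opening: 0.145
clock: 11.55
tool_pos: [0.5773, -0.0722, 0.0732]
eef_rot: [0.953, 0.305, -0.0, 0.001]
contact_force: [3.5, -4.3, -2.3]
opening: 0.146
peg -0.03787786102488342 -0.0002930224223951551 [ 0.57736253 -0.07224377  0.0732523 ] F -5.971022550650658 2.0273771177538786 -1.8760671729598772 yaw 35.45596620747086 0.15111418976963634 -0.024713227977393917 11.65
blue [ 0.5621 -0.0355] 0.050302378833293915
```

View pics/v5.png

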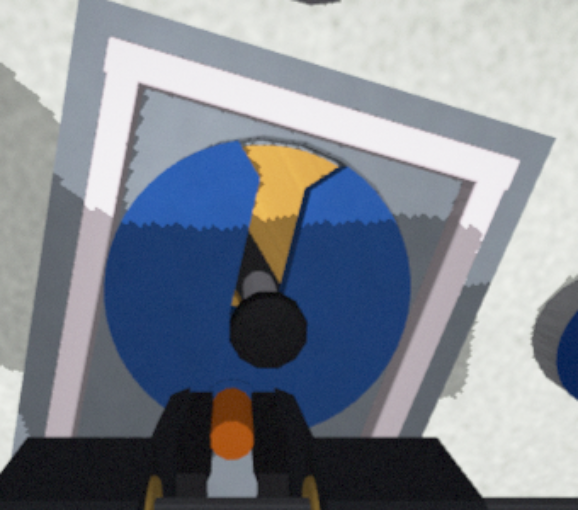

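```bash
python3 -m pendant '[[[0,0,0.117],[-0.0039,-0.0013,0.0007],0.1],[[0,0,0.234],[-0.0076,-0.003,0.0008],0.1],[[0,0,0.351],[-0.0111,-0.0051,0.0008],0.1],[[0,0,0.468],[-0.0143,-0.0076,0.0008],0.1],[[0,0,0.585],[-0.0172,-0.0105,0.0008],0.1],[[0,0,0.702],[-0.0198,-0.0137,0.0008],0.1],[[0,0,0.819],[-0.022,-0.0171,0.0008],0.1],[[0,0,0.935],[-0.0237,-0.0208,0.0008],0.1],[[0,0,1.052],[-0.025,-0.0247,0.0008],0.1],[[0,0,1.169],[-0.0259,-0.0287,0.0008],0.1]]'
python3 - <<'E'
from h import *
rep(); s=dict(np.load("pics/tmp.npz"))
b=blobs(s,*BLUE)[0];p=cast(s,b,.059)[:,:2];print("blue",cv2.minEnclosingCircle(p.astype(np.float32)))
st=r.get_state();v=st["tool_pos"][:2]-P;print("peg r",np.linalg.norm(v),np.degrees(np.arctan2(v[1],v[0])),np.array(st["contact_force"])[:2]@v/np.linalg.norm(v))
cv2.imwrite("pics/v6.png",cv2.resize(s["image"][:300,120:460],None,fx=1.7,fy=1.7)[:,:,::-1])
E
```

```text
clock: 12.7
tool_pos: [0.5365, -0.0637, 0.0724]
eef_rot: [0.962, -0.274, -0.002, 0.002]
contact_force: [-2.4, -5.5, 1.3]
opening: 0.15
peg -0.014592170925052314 -0.03562339819720081 [ 0.53601816 -0.06323813  0.07235008] F -3.636958785890617 -4.079291296103252 2.7379314866901243 yaw -31.630646034864103 0.15066217530225387 -0.8903256582356407 12.8
blue ((0.5633470416069031, -0.0335569903254509), 0.05007398501038551)
peg r 0.03846952412957271 -137.10060842318572 6.086108393770115
```

View pics/v6.png

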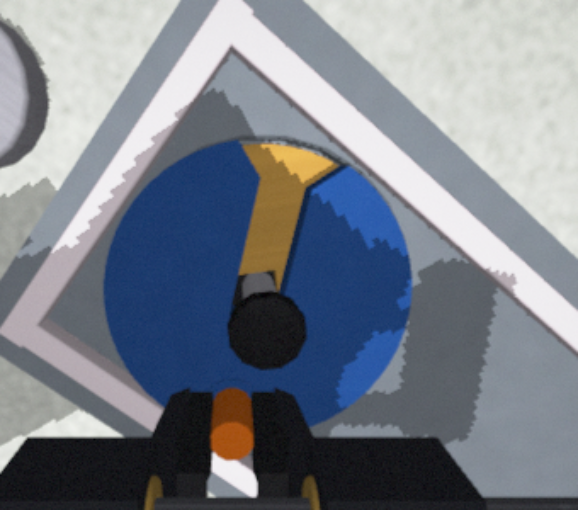

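```bash
python3 -m pendant '[[[0,0,0.117],[-0.0039,-0.0013,0],0.1],[[0,0,0.234],[-0.0076,-0.003,0],0.1],[[0,0,0.351],[-0.0111,-0.0051,0],0.1],[[0,0,0.468],[-0.0143,-0.0076,0],0.1],[[0,0,0.585],[-0.0172,-0.0105,0],0.1],[[0,0,0.702],[-0.0198,-0.0137,0],0.1],[[0,0,0.819],[-0.022,-0.0171,0],0.1],[[0,0,0.935],[-0.0237,-0.0208,0],0.1],[[0,0,1.052],[-0.025,-0.0247,0],0.1],[[0,0,1.169],[-0.0259,-0.0287,0],0.1]]'
python3 -m pendant '[[[0,0,0],[0,0,0],0.1],[[0,0,0],[0,0,0],0.1],[[0,0,0],[0,0,0],0.1]]'
python3 - <<'E'
from h import *
rep(); s=dict(np.load("pics/tmp.npz"))
b=blobs(s,*BLUE)[0];p=cast(s,b,.059)[:,:2];print("blue",cv2.minEnclosingCircle(p.astype(np.float32)))
st=r.get_state();v=st["tool_pos"][:2]-P;print("peg r",np.linalg.norm(v),np.degrees(np.arctan2(v[1],v[0])),np.array(st["contact_force"])[:2]@v/np.linalg.norm(v))
# slot: mouth mid seen in the tool-fixed view (v-crop corners (243,143),(343,166)), end region
m=cast(s,np.array([(243,143),(343,166),(262,180),(305,188)])/1.7+[120,0],.059)[:,:2]
print([np.degrees(np.arctan2(*(q-P)[::-1])).round(1) for q in (m[:2].mean(0),m[2:].mean(0))])
E
```

```text
clock: 13.85
tool_pos: [0.5272, -0.0227, 0.0723]
eef_rot: [-0.652, 0.758, 0.004, -0.003]
contact_force: [-5.6, 0.1, 8.1]
opening: 0.145
clock: 14.15
tool_pos: [0.5275, -0.0218, 0.0723]
eef_rot: [-0.654, 0.757, 0.004, -0.003]
contact_force: [-5.1, 0.7, 7.7]
opening: 0.15
peg 0.02710312631922358 -0.028640068166763812 [ 0.52752311 -0.02182438  0.07231807] F 2.6415163914678903 -4.5482307278038245 7.378877316064448 yaw -98.32263361865816 0.1454368702334577 -1.6159558474960514 14.25
blue ((0.5651358962059021, -0.03402578830718994), 0.05010445788502693)
peg r 0.0394451611364931 157.6686522396087 5.358950034368438
[np.float64(-18.0), np.float64(-16.3)]
```

```bash
python3 -m pendant '[[[0,0,0],[-0.0005,0.0019,-0.001],0.1],[[0,0,0],[-0.0005,0.0019,-0.0015],0.1],[[0,0,0],[-0.0005,0.0019,-0.0015],0.1]]'
python3 -m pendant '[[[0,0,0],[0,0,0],0.2],[[0,0,0],[0,0,0],0.3],[[0,0,0],[0,0,0],0.4],[[0,0,0],[0,0,0],0.4],[[0,0,0],[0,0,-0.01],0.4],[[0,0,0],[0,0,-0.04],0.4],[[0,0,0],[0,0,-0.08],0.4],[[0,0,0],[0,0,-0.1],0.4],[[0,0,0],[0,0,-0.1],0.4],[[0,0,0],[0,0,-0.1],0.4]]'
python3 - <<'E'
from h import *
rep(2); s=dict(np.load("pics/tmp.npz"))
b=blobs(s,*BLUE)[0];p=cast(s,b,.059)[:,:2];print("blue",cv2.minEnclosingCircle(p.astype(np.float32)))
x0,y0=b.min(0)-15;x1,y1=b.max(0)+15;x0=max(x0,0);y0=max(y0,0);print(x0,y0,x1,y1)
cv2.imwrite("pics/v7.png",cv2.resize(s["image"][y0:y1,x0:x1],None,fx=4,fy=4,interpolation=2)[:,:,::-1])
E
```

```text
clock: 14.6
tool_pos: [0.5279, -0.0216, 0.0735]
eef_rot: [-0.653, 0.757, 0.002, -0.001]
contact_force: [-4.5, 3.0, -2.8]
opening: 0.148
clock: 15.6
tool_pos: [0.5305, -0.0232, 0.175]
eef_rot: [-0.652, 0.758, -0.0, 0.0]
contact_force: [-1.2, 0.0, -0.7]
opening: 0.4
peg 0.024881840054435316 -0.02661641443919145 [ 0.53021074 -0.02316822  0.1745985 ] F 0.30004633242245293 -0.7627523688722408 -0.6489783638863612 yaw -98.54454738449623 0.40161435759351366 -1.6336181678897395 15.65
blue ((0.5651040077209473, -0.03386177867650986), 0.050130944699048996)
193 77 333 216
```

View pics/v7.png

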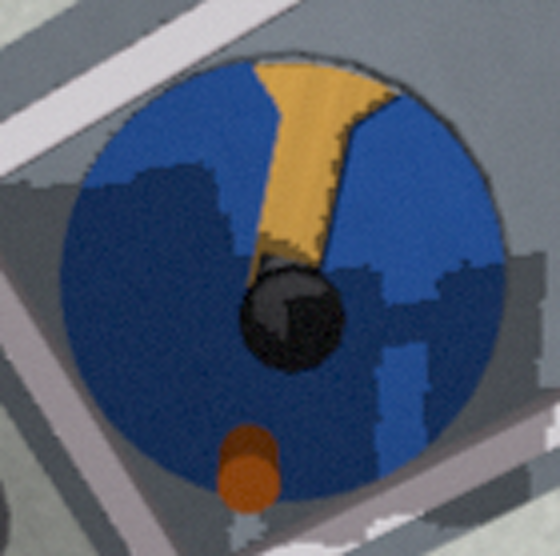

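Run:
```python
from h import *
s=dict(np.load("pics/tmp.npz"))
X=np.array([(255,62),(400,95),(278,115),(350,125),(250,270),(322,262),(293,318),(248,484),(248,450)])/4+[193,77]
q=cast(s,X[:6],.059)[:,:2];ang=lambda v:np.degrees(np.arctan2(v[1],v[0])).round(1)
c=np.array([.5651,-.0339]);cap=cast(s,[X[6]],.088)[0,:2];pt=cast(s,[X[7]],.083)[0,:2]
print("rim",ang(q[:2].mean(0)-c),"flare",ang(q[2:4].mean(0)-c),"edges",ang(q[2]-q[4]),ang(q[3]-q[5]),"peg",ang(c-pt),np.linalg.norm(c-pt))
print("cap",cap,"centre-cap",c-cap)
# second view
d=take("side","s7"); 
for b in blobs(d,*BLUE):
    p=cast(d,b,.059)[:,:2];cc,rad=cv2.minEnclosingCircle(p.astype(np.float32)); print("side",b.mean(0).round(),np.round(cc,4),round(rad,4)) if rad<.06 else 0
```

```text
rim -20.4 flare -18.9 edges -18.8 -19.1 peg -19.7 0.03829359013590672
cap [ 0.56447645 -0.03552059] centre-cap [0.00062355 0.00162059]
side [321. 345.] [ 0.562  -0.3691] 0.0335
side [378. 312.] [ 0.6745 -0.3683] 0.0336
side [223. 210.] [ 0.5647 -0.0357] 0.0506
side [267. 181.] [0.6923 0.0077] 0.0444
```

```bash
python3 -m pendant '[[[0,0,0],[-0.001,0.001,0.04],0.4],[[0,0,0],[-0.002,0.0015,0.075],0.4],[[0,0,0],[-0.002,0.0015,0.092],0.4],[[0,0,0],[-0.002,0.0015,0.101],0.4],[[0,0,0],[-0.002,0.0015,0.101],0.4],[[0,0,0],[-0.002,0.0015,0.101],0.3],[[0,0,0],[-0.002,0.0015,0.101],0.1],[[0,0,0],[-0.002,0.0015,0.101],0.1],[[0,0,0],[-0.002,0.0015,0.101],0.1],[[0,0,0],[-0.002,0.0015,0.101],0.1]]' 30
python3 -c "from h import *;rep(2)"
```

```text
clock: 16.75
tool_pos: [0.5298, -0.0212, 0.0743]
eef_rot: [-0.652, 0.758, -0.001, 0.001]
contact_force: [-0.1, -0.2, 7.1]
opening: 0.147
peg 0.026849454200132947 -0.0263095090390349 [ 0.52978873 -0.02122205  0.07430939] F -0.3526706880344462 -0.40401865743762955 6.586026337159195 yaw -98.56345712253942 0.14669751328975067 -1.6191526433776988 16.8
```

```bash
python3 -m pendant '[[[0,0,0.02],[-0.0005,-0.0004,-0.0006],0.1],[[0,0,0.05],[-0.001,-0.0008,-0.0007],0.1],[[0,0,0.08],[-0.0015,-0.0012,-0.0007],0.1],[[0,0,0.08],[-0.0015,-0.0012,-0.0007],0.1],[[0,0,0.08],[-0.0015,-0.0012,-0.0007],0.1]]'
python3 -c "from h import *;rep(2)"
python3 -m pendant '[[[0,0,0],[0,0,0],0.2],[[0,0,0],[0,0,0],0.3],[[0,0,0],[0,0,0],0.4],[[0,0,0],[0,0,0],0.4],[[0,0,0],[0,0,-0.01],0.4],[[0,0,0],[0,0,-0.04],0.4],[[0,0,0],[0,0,-0.08],0.4],[[0,0,0],[0,0,-0.1],0.4],[[0,0,0],[0,0,-0.1],0.4],[[0,0,0],[0,0,-0.1],0.4]]'
python3 - <<'E'
from h import *
rep(2); s=take("wrist","w8")
b=blobs(s,*BLUE)[0];p=cast(s,b,.059)[:,:2];print("blue",cv2.minEnclosingCircle(p.astype(np.float32)))
x0,y0=np.maximum(b.min(0)-15,0);x1,y1=b.max(0)+15;print(x0,y0)
cv2.imwrite("pics/v8.png",cv2.resize(s["image"][y0:y1,x0:x1],None,fx=4,fy=4,interpolation=2)[:,:,::-1])
# brass grain orientation on plane z=.045, world frame, before (w2) and now (w8)
for tag in("w2","w8"):
    q=dict(np.load(f"pics/{tag}.npz"));w=np.array([[-.06,-.06],[.06,-.06],[.06,.06],[-.06,.06]])
    src=proj(q,np.c_[w+P,np.full(4,.045)]).astype(np.float32);dst=((w+.06)*4000).astype(np.float32)
    H=cv2.getPerspectiveTransform(src,dst);I=cv2.warpPerspective(q["image"],H,(480,480),flags=cv2.INTER_CUBIC)
    m=cv2.inRange(cv2.cvtColor(I,cv2.COLOR_RGB2HSV),*BRASS);m=cv2.erode(m,np.ones((21,21)))>0
    g=cv2.GaussianBlur(I[:,:,0].astype(np.float32),(0,0),3);gx=cv2.Sobel(g,5,1,0);gy=cv2.Sobel(g,5,0,1)
    k=m&(np.hypot(gx,gy)<np.percentile(np.hypot(gx,gy)[m],90)) 
    a=.5*np.degrees(np.arctan2(2*(gx*gy)[k].sum(),(gx**2-gy**2)[k].sum()))+90;print(tag,"grain",a%180,k.sum())
E
```

```text
clock: 17.35
tool_pos: [0.5306, -0.0194, 0.0743]
eef_rot: [-0.622, 0.783, 0.0, 0.0]
contact_force: [-1.0, -0.9, 4.6]
opening: 0.148
peg 0.028244977353852056 -0.024921385547067583 [ 0.5305814  -0.01942037  0.0743103 ] F -0.23579537583144627 -1.1008443670657795 5.044390846410844 yaw -103.10692032143359 0.14529162090597583 -1.6659069550031604 17.4
clock: 18.45
tool_pos: [0.5306, -0.0196, 0.1746]
eef_rot: [-0.622, 0.783, -0.0, 0.0]
contact_force: [-0.4, 0.8, -0.5]
opening: 0.401
peg 0.02820084501936892 -0.02523556611020457 [ 0.53030418 -0.01957465  0.1742031 ] F 0.08322576785666876 0.0391650515518464 -0.47735598582386385 yaw -103.12374109168336 0.4004307950186154 -1.6857431905510383 18.5
blue ((0.5651586651802063, -0.03359091281890869), 0.05006962642073631)
193 76
w2 grain 157.041 73504
w8 grain 156.2854 5112
```

View pics/v8.png

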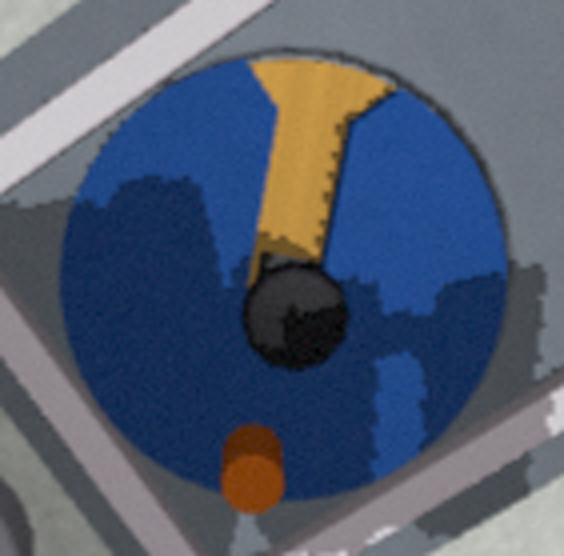

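Run:
```python
from h import *
s=dict(np.load("pics/w8.npz"));o=np.array([193,76]);ang=lambda v:np.degrees(np.arctan2(v[1],v[0])).round(1)
q=cast(s,np.array([(250,60),(398,90),(275,112),(350,122),(250,275),(322,262)])/4+o,.059)[:,:2]
c=np.array([.56516,-.03359]);cap=cast(s,[np.array((296,316))/4+o],.088)[0,:2];pt=cast(s,[np.array((252,485))/4+o],.083)[0,:2]
print("rim",ang(q[:2].mean(0)-c),"flare",ang(q[2:4].mean(0)-c),"edges",ang(q[2]-q[4]),ang(q[3]-q[5]),"peg",ang(c-pt),np.linalg.norm(c-pt))
d=np.array([np.cos(np.radians(-23.5)),np.sin(np.radians(-23.5))]);l=np.array([-d[1],d[0]])
print("cap",cap,"centre-cap along,lat",(c-cap)@d,(c-cap)@l,"edges lat from cap",[(x-cap)@l for x in q[2:]])
```

```text
rim -23.8 flare -22.7 edges -21.9 -23.4 peg -23.2 0.03862229984706942
cap [ 0.56427219 -0.03552782] centre-cap along,lat 4.1471953733222636e-05 0.0021311143582503893 edges lat from cap [np.float64(0.010742697416066642), np.float64(-0.005435690225504358), np.float64(0.009760703844298807), np.float64(-0.005470161140339071)]
```

```bash
python3 -m pendant '[[[0,0,0],[0,0,0.04],0.4],[[0,0,0],[0,0,0.075],0.4],[[0,0,0],[0,0,0.092],0.4],[[0,0,0],[0,0,0.1],0.4],[[0,0,0],[0,0,0.1],0.4],[[0,0,0],[0,0,0.1],0.3],[[0,0,0],[0,0,0.1],0.1],[[0,0,0],[0,0,0.1],0.1],[[0,0,0],[0,0,0.1],0.1],[[0,0,0],[0,0,0.1],0.1]]' 30
python3 -c "from h import *;rep(3)"
python3 -m pendant '[[[0,0,0],[0.001,0.0002,-0.0006],0.1],[[0,0,0],[0.002,0.0004,-0.0006],0.1],[[0,0,0],[0.003,0.0005,-0.0006],0.1],[[0,0,0],[0.003,0.0005,-0.0006],0.1]]'
python3 -c "from h import *;rep(3)"
```

```text
clock: 19.6
tool_pos: [0.5312, -0.0197, 0.075]
eef_rot: [-0.622, 0.783, -0.001, 0.001]
contact_force: [0.2, 0.2, 7.2]
opening: 0.152
peg 0.02777978346723631 -0.024436505855869286 [ 0.53120124 -0.01967982  0.07498748] F 0.2968733885434506 -0.05012692360102522 7.095254395871701 yaw -103.12659838785537 0.14604026796248146 -1.662442002283314 19.7
clock: 20.15
tool_pos: [0.5303, -0.021, 0.075]
eef_rot: [-0.622, 0.783, 0.0, 0.001]
contact_force: [1.6, 4.9, 3.2]
opening: 0.145
peg 0.026832417155978054 -0.02577899625011815 [ 0.53028981 -0.02104696  0.07500558] F 3.919061588014826 3.44280266199266 3.671273806300673 yaw -103.03903451568837 0.14618888808342123 -1.6586823833152582 20.25
```

```bash
python3 -m pendant '[[[0,0,0],[-0.001,-0.0002,0],0.1],[[0,0,0],[-0.002,-0.0003,0],0.1],[[0,0,0],[-0.002,-0.0003,0],0.2],[[0,0,0],[-0.002,-0.0003,0],0.4],[[0,0,0],[-0.002,-0.0003,0],0.4],[[0,0,0],[-0.002,-0.0003,-0.01],0.4],[[0,0,0],[-0.002,-0.0003,-0.04],0.4],[[0,0,0],[-0.002,-0.0003,-0.08],0.4],[[0,0,0],[-0.002,-0.0003,-0.1],0.4],[[0,0,0],[-0.002,-0.0003,-0.1],0.4]]'
python3 - <<'E'
from h import *
rep(3); s=take("wrist","w9")
b=blobs(s,*BLUE)[0];p=cast(s,b,.059)[:,:2];cc,rad=cv2.minEnclosingCircle(p.astype(np.float32));print("blue",cc,rad)
h=cv2.cvtColor(s["image"],cv2.COLOR_RGB2HSV);x,y=proj(s,[[.5643,-.0355,.088]])[0].astype(int)
m=np.zeros_like(h[:,:,0]);m[y-18:y+19,x-18:x+19]=((h[:,:,1]<90)&(h[:,:,2]<75))[y-18:y+19,x-18:x+19]
m=cv2.morphologyEx(m,cv2.MORPH_OPEN,np.ones((9,9)));ks=np.argwhere(m)[:,::-1];cpx=(ks.min(0)+ks.max(0))/2
cap=cast(s,[cpx],.088)[0,:2];print("cap px",cpx,np.ptp(ks,axis=0),cap)
t=np.radians(-23.3);d=np.array([np.cos(t),np.sin(t)]);l=np.array([-d[1],d[0]]);print("along,lat",(cc-cap)@d,(cc-cap)@l)
x0,y0=np.maximum(b.min(0)-15,0);x1,y1=b.max(0)+15;print(x0,y0)
cv2.imwrite("pics/v9.png",cv2.resize(s["image"][y0:y1,x0:x1],None,fx=4,fy=4,interpolation=2)[:,:,::-1])
E
```

```text
clock: 21.3
tool_pos: [0.5319, -0.021, 0.178]
eef_rot: [-0.621, 0.783, -0.002, 0.002]
contact_force: [0.6, -0.9, -0.4]
opening: 0.402
peg 0.02681129767497491 -0.025110036681596927 [ 0.53092152 -0.02082584  0.17647721] F -0.2039655190890322 -0.10722062221298041 -0.5399488963125131 yaw -103.1358179621769 0.39882450276246034 -1.6815407749891895 21.4
blue (0.5644773244857788, -0.03430794179439545) 0.050133444368839264
cap px [263.  150.5] [18 15] [ 0.56813521 -0.03421327]
along,lat -0.0033221252337356493 -0.0015338156998797293
193 77
```

Run:
```python
from h import *
s=dict(np.load("pics/w9.npz"));c=np.array([.56448,-.0343])
for b in blobs(s,(0,150,60),(13,255,255)):
    p=cast(s,[((b[:,0].min()+b[:,0].max())/2,b[:,1].max()-7.5)],.083)[0,:2]
    if np.linalg.norm(p-c)<.06: print("peg->centre angle",np.degrees(np.arctan2(*(c-p)[::-1])),np.linalg.norm(c-p))
for n in("scene","side"):
    a=cv2.imread(f"pics/{n}0.png").astype(int);b=take(n,n+"9")["image"][:,:,::-1].astype(int)
    print(n,"can/cup/tamper diff",[int(np.abs(a[y-10:y+10,x-10:x+10]-b[y-10:y+10,x-10:x+10]).mean()) for x,y in ([(294,210),(235,260),(274,155)] if n=="scene" else [(268,178),(328,215),(177,195)])])
r.finish_job()
```

```text
peg->centre angle -23.342786610997713 0.03683958947564893
scene can/cup/tamper diff [4, 6, 15]
side can/cup/tamper diff [4, 9, 14]
the job is handed in; nothing more can be done
```

The job is handed in at about 21.5 s. The blue weight is home on the post with its slot opposite the brass weight's slot, as far as my checks show.

**What I did:**
- **Slide and press:** I gripped the largest blue weight, the one in the channel, by its peg. I yawed it to face the post and slid it along the rails onto the post. I then pressed until it stopped, reading about 16 N at the wrist, part of which is friction.
- **Turn:** I turned it about 134° clockwise around the post, let go and looked. I regripped it twice, once to trim the angle by about 4° and once to nudge its centre about 1 mm.

**Last checks:**
- **Angle:** The blue slot points to −23.3° by its peg. The brass slot was about 157° when I measured it before the slide, so the opposite side is −23°.
- **Brass weight:** Its own slot is now hidden. The grain seen through the blue slot read 156.3°, against 157.0° before, so it appears not to have moved.
- **Centring:** The blue centre is about 1.2 mm from the post, using the cap position I had read in earlier pictures. The camera calibration is good to about 2 mm.

**Checks that failed or disagreed:**
- **Cap detection:** The final automatic cap detection caught only part of the cap and gave an offset of about 3.7 mm, so I set it aside. The last picture could not be viewed because the limit was reached.
- **Vertical force:** During the first turn and while lightening the hold, the wrist read a pull of up to about 3 N. That is below the weight's roughly 6 N, so I take it that the weight was not lifted.
- **Can, cup and tamper:** I never went near them. The pixel comparison showed only small differences, largest at the tamper. I put that down to the arm's shadow and did not confirm it.

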